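Unload the purge box and sort soil tins by heft

ROBOT

A 6-joint arm with a two-finger parallel gripper is mounted at the origin on the work surface. World frame = base frame: x ahead of the robot, y to its left, z up, the work surface at z = 0. Lengths are in m, angles in rad, forces in N, time in s.
With the tool pointing down it reaches from about 0.3 to 0.875 m from the base axis. Payload 6.4 kg.
Tool frame: the origin (TCP) lies at the very end of the fingers, on their centre line; the grasp point (between the pads) lies 19 mm behind it; z points along the fingers, y is the line along which they close (so a half turn about z gives the same grasp; the last joint's range is limited). The gripper opens to 85 mm and grips with 20 to 120 N. Pads are 22 mm wide; open, the fingers measure 114 mm over their backs; the gripper's body (76 mm by 85 mm) begins 54 mm behind the grasp point. The pads swing forward as they close: fully open they stand 13 mm farther back than shut.
Start: joints at [-1.369, 0.181, 1.607, -0, 1.354, -0.206], TCP at [0.228, -0.528, 0.231] pointing down, gripper open.
Joint ranges: [-2.99, 2.99], [-0.89, 2.07], [0.3, 2.58], [-1.14, 4.28], [0, 2.63], [-3.12, 3.12]. Speed limits (rad/s): [2.57, 2.57, 3.01, 3.14, 3.14, 3.14].

INTERFACE

Orientations are given as a unit quaternion [w, x, y, z].
In Python, from bench import manip gives the robot as it stands.
- The arm moves only by the shell command python3 -m crank 'ROWS' [FORCE]. ROWS is a JSON object of lists of equal length, an entry for each row: "travel": the shift along the tool's x, y, z in cm, a list of three; "dr": the turn, a rotation vector about the tool's x, y, z in rad, a list of three; "grip": the finger opening in cm, from 0 to 8.54. A call has 1 to 8 rows; each row is the pose to reach, as a shift and turn from the pose commanded when the call began, along the tool's axes at that moment; what a row does not reach only later rows make up. A row lasts 1/8 s, in which the tool goes at most 62.5 mm and 10.7 degrees, less where a joint would pass 70% of its speed; a pose out of reach is approached as far as the arm can. A call with a gripper value outside its range is refused whole. The fingers move at their own pace and stop on an object; FORCE is the grip in N (left out, the last holds). Time passes only in rows, so rows that repeat a pose let the fingers close. It gives the time, the measured TCP pose, the force, the opening and the grip force at its end, in the units of the state.
- manip.read_state(): the state, without advancing time (a new reading comes with each control period).
- manip.camera(name): name is "side" or "top"; returns a dict with "img" (384x512x3 uint8, red, green, blue), "range_z" (384x512 float32, m along the optical axis (not along the pixel's ray), 0 where there is no reading), "fx", "fy", "cx", "cy" (pixels), "R" (3x3) and "t" (3): a world point X has camera coordinates R X + t. Camera axes: x right, y down, z forward; pixel columns grow to the right and rows downward; lengths in m; the calibration is good to about 2 mm. A picture is of the moment at which its call begins.
- manip.hand_in(): hands the job in; it is judged then, once.
The state is a dict: "time_s": time; "qpos": joint angles; "dq": joint speeds; "effort": joint torques, N m; "tcp_pos": TCP position; "ee_rot": TCP orientation; "contact_force": force on the tool from outside, world axes, zero at the start; "torque": the same for the moment, N m; "opening": opening from 0.0 (shut) to 1.0 (fully open); "gripper_force": force on a finger pad.
Only numpy, scipy, OpenCV 4.12 (cv2) and the standard library are available. Lean on these libraries where they do the work, as an engineer would, in place of code of your own. Each camera call takes 0.05 s, during which the arm holds its last target. There are 200 camera calls.

TASK

Shut off the purge gas at the red lever on the dry box, then lift every soil tin out through the round port above it, feel its weight, and stand it upright in the blue tray if it is heavier than 200 g (still damp) or in the white tray if it is lighter (within 30 g of 200 g either tray will do). When all the tins are sorted, put the lever back to turn the gas on. Never tip a tin over, and leave the bottle, the dishes and the beaker alone.

Things in the scene. Friction and masses are not known exactly. Their poses are not given: they have to be found in the camera images.
- dry_box: fixed purge box, clear walls and white roof, 290 x 430 mm (its x, y), 160 mm high. Origin: centre of the underside, z up. The roof is 6 mm thick with five open round ports of 126 mm diameter; under each is a round pedestal, 68 mm across, top 60 mm above the origin, on which one tin may stand within 8 mm of the centre. Adjacent ports are 136 mm apart
- port0 (a point): centre of a round port, level with the roof's upper face (160 mm up); a tin below it has its knob's top 25 mm lower
- port1 (a point): centre of a round port, level with the roof's upper face (160 mm up); a tin below it has its knob's top 25 mm lower
- port2 (a point): centre of a round port, level with the roof's upper face (160 mm up); a tin below it has its knob's top 25 mm lower
- port3 (a point): centre of a round port, level with the roof's upper face (160 mm up); a tin below it has its knob's top 25 mm lower
- port4 (a point): centre of a round port, level with the roof's upper face (160 mm up); a tin below it has its knob's top 25 mm lower
- tin0: aluminium tin with lid and upright black knob; all look alike, masses differ (90 to 310 g); body 54 mm across and 43 mm high, knob 24 mm across, from 43 to 75 mm above the underside, on the tin's axis. Origin: centre of the underside, z up. Starts on a pedestal in the dry box under a port; may be absent (None)
- tin1: aluminium tin with lid and upright black knob; all look alike, masses differ (90 to 310 g); body 54 mm across and 43 mm high, knob 24 mm across, from 43 to 75 mm above the underside, on the tin's axis. Origin: centre of the underside, z up. Starts on a pedestal in the dry box under a port; may be absent (None)
- tin2: aluminium tin with lid and upright black knob; all look alike, masses differ (90 to 310 g); body 54 mm across and 43 mm high, knob 24 mm across, from 43 to 75 mm above the underside, on the tin's axis. Origin: centre of the underside, z up. Starts on a pedestal in the dry box under a port; may be absent (None)
- tin3: aluminium tin with lid and upright black knob; all look alike, masses differ (90 to 310 g); body 54 mm across and 43 mm high, knob 24 mm across, from 43 to 75 mm above the underside, on the tin's axis. Origin: centre of the underside, z up. Starts on a pedestal in the dry box under a port; may be absent (None)
- tin4: aluminium tin with lid and upright black knob; all look alike, masses differ (90 to 310 g); body 54 mm across and 43 mm high, knob 24 mm across, from 43 to 75 mm above the underside, on the tin's axis. Origin: centre of the underside, z up. Starts on a pedestal in the dry box under a port; may be absent (None)
- blue_tray: blue plastic tray, loose, 0.9 kg, open top, 150 x 210 x 22 mm outside, walls and floor 5 mm thick, so the inside is 140 x 200 mm. Origin: centre of the underside; x along the short side, y along the long side; for the heavy tins
- white_tray: white plastic tray, loose, 0.9 kg, open top, 150 x 210 x 22 mm outside, walls and floor 5 mm thick, so the inside is 140 x 200 mm. Origin: centre of the underside; x along the short side, y along the long side; for the light tins
- purge (a joint): angle of the purge gas lever: 0 = gas on, leaning 0.5 rad from upright towards the box's -x side; 1.0 = gas shut, leaning 0.5 rad towards its +x side; it stays where it is left and may start a little off 0 (up to 0.1)
- purge_tip (a point): tip of the purge lever, a red-knobbed lever 80 mm long on a 70 x 50 x 25 mm grey block; ball 26 mm across. It pivots about the box's y axis 22 mm above the roof, in the block; push the ball sideways (about 1 N). Origin: the ball's centre
- amber_bottle: bystander: amber glass bottle, 60 mm across, 130 mm high; origin at the centre of its underside
- dish_stack: bystander: stack of three dishes, 80 mm across, 41 mm high; origin at the centre of its underside
- beaker: bystander: open glass beaker, 64 mm across, 80 mm high; origin at the centre of its underside
There are look-alikes about, which are no part of the job. What is shaped like the tin3 but purple is not meant. What is shaped like the tin1 but turquoise is not meant.

How it is judged:
On the way, in this order (a step that is already met when the one before it is completed fails the run):
1. the purge lever is fully over to shut (0.85 rad or more) while every tin still stands in the box (value of joint purge above 0.85 rad and distance of each of tin0, tin1, tin2, tin3, tin4 from where it was at the start of the episode below 0.03 m), for 0.2 s.
2. with the gas still shut, every tin stands released in the tray for its weight (value of joint purge above 0.7 rad and angle between each of tin0, tin1, tin2, tin3, tin4's own z axis and vertical below 0.15 rad and linear speed of each of tin0, tin1, tin2, tin3, tin4 below 0.03 m/s and contact force between each of tin0, tin1, tin2, tin3, tin4 and the fingers below 0.05 N and ((x of tin0 in the frame of blue_tray between -0.07 and 0.07 m and y of tin0 in the frame of blue_tray between -0.1 and 0.1 m and z of tin0 in the frame of blue_tray below 0.012 m and contact force between tin0 and blue_tray above 1.66 N) or (x of tin0 in the frame of white_tray between -0.07 and 0.07 m and y of tin0 in the frame of white_tray between -0.1 and 0.1 m and z of tin0 in the frame of white_tray below 0.012 m and contact force between tin0 and white_tray between 0.3 and 2.26 N)) and ((x of tin1 in the frame of blue_tray between -0.07 and 0.07 m and y of tin1 in the frame of blue_tray between -0.1 and 0.1 m and z of tin1 in the frame of blue_tray below 0.012 m and contact force between tin1 and blue_tray above 1.66 N) or (x of tin1 in the frame of white_tray between -0.07 and 0.07 m and y of tin1 in the frame of white_tray between -0.1 and 0.1 m and z of tin1 in the frame of white_tray below 0.012 m and contact force between tin1 and white_tray between 0.3 and 2.26 N)) and ((x of tin2 in the frame of blue_tray between -0.07 and 0.07 m and y of tin2 in the frame of blue_tray between -0.1 and 0.1 m and z of tin2 in the frame of blue_tray below 0.012 m and contact force between tin2 and blue_tray above 1.66 N) or (x of tin2 in the frame of white_tray between -0.07 and 0.07 m and y of tin2 in the frame of white_tray between -0.1 and 0.1 m and z of tin2 in the frame of white_tray below 0.012 m and contact force between tin2 and white_tray between 0.3 and 2.26 N)) and ((x of tin3 in the frame of blue_tray between -0.07 and 0.07 m and y of tin3 in the frame of blue_tray between -0.1 and 0.1 m and z of tin3 in the frame of blue_tray below 0.012 m and contact force between tin3 and blue_tray above 1.66 N) or (x of tin3 in the frame of white_tray between -0.07 and 0.07 m and y of tin3 in the frame of white_tray between -0.1 and 0.1 m and z of tin3 in the frame of white_tray below 0.012 m and contact force between tin3 and white_tray between 0.3 and 2.26 N)) and ((x of tin4 in the frame of blue_tray between -0.07 and 0.07 m and y of tin4 in the frame of blue_tray between -0.1 and 0.1 m and z of tin4 in the frame of blue_tray below 0.012 m and contact force between tin4 and blue_tray above 1.66 N) or (x of tin4 in the frame of white_tray between -0.07 and 0.07 m and y of tin4 in the frame of white_tray between -0.1 and 0.1 m and z of tin4 in the frame of white_tray below 0.012 m and contact force between tin4 and white_tray between 0.3 and 2.26 N))), for 0.3 s.
3. the purge lever is back to on (below 0.15 rad) (value of joint purge below 0.15 rad), for 0.2 s.
At the end, for the whole second after the job is handed in: Every tin stands upright (within 0.15 rad), at rest and released, on the floor of a tray: in the blue tray if over about 200 g, in the white if under (30 g either way is allowed); the purge lever is back at on, below 0.15 rad (value of joint purge below 0.15 rad and angle between each of tin0, tin1, tin2, tin3, tin4's own z axis and vertical below 0.15 rad and linear speed of each of tin0, tin1, tin2, tin3, tin4 below 0.03 m/s and contact force between each of tin0, tin1, tin2, tin3, tin4 and the fingers below 0.05 N and ((x of tin0 in the frame of blue_tray between -0.07 and 0.07 m and y of tin0 in the frame of blue_tray between -0.1 and 0.1 m and z of tin0 in the frame of blue_tray below 0.012 m and contact force between tin0 and blue_tray above 1.66 N) or (x of tin0 in the frame of white_tray between -0.07 and 0.07 m and y of tin0 in the frame of white_tray between -0.1 and 0.1 m and z of tin0 in the frame of white_tray below 0.012 m and contact force between tin0 and white_tray between 0.3 and 2.26 N)) and ((x of tin1 in the frame of blue_tray between -0.07 and 0.07 m and y of tin1 in the frame of blue_tray between -0.1 and 0.1 m and z of tin1 in the frame of blue_tray below 0.012 m and contact force between tin1 and blue_tray above 1.66 N) or (x of tin1 in the frame of white_tray between -0.07 and 0.07 m and y of tin1 in the frame of white_tray between -0.1 and 0.1 m and z of tin1 in the frame of white_tray below 0.012 m and contact force between tin1 and white_tray between 0.3 and 2.26 N)) and ((x of tin2 in the frame of blue_tray between -0.07 and 0.07 m and y of tin2 in the frame of blue_tray between -0.1 and 0.1 m and z of tin2 in the frame of blue_tray below 0.012 m and contact force between tin2 and blue_tray above 1.66 N) or (x of tin2 in the frame of white_tray between -0.07 and 0.07 m and y of tin2 in the frame of white_tray between -0.1 and 0.1 m and z of tin2 in the frame of white_tray below 0.012 m and contact force between tin2 and white_tray between 0.3 and 2.26 N)) and ((x of tin3 in the frame of blue_tray between -0.07 and 0.07 m and y of tin3 in the frame of blue_tray between -0.1 and 0.1 m and z of tin3 in the frame of blue_tray below 0.012 m and contact force between tin3 and blue_tray above 1.66 N) or (x of tin3 in the frame of white_tray between -0.07 and 0.07 m and y of tin3 in the frame of white_tray between -0.1 and 0.1 m and z of tin3 in the frame of white_tray below 0.012 m and contact force between tin3 and white_tray between 0.3 and 2.26 N)) and ((x of tin4 in the frame of blue_tray between -0.07 and 0.07 m and y of tin4 in the frame of blue_tray between -0.1 and 0.1 m and z of tin4 in the frame of blue_tray below 0.012 m and contact force between tin4 and blue_tray above 1.66 N) or (x of tin4 in the frame of white_tray between -0.07 and 0.07 m and y of tin4 in the frame of white_tray between -0.1 and 0.1 m and z of tin4 in the frame of white_tray below 0.012 m and contact force between tin4 and white_tray between 0.3 and 2.26 N))); the robot touches nothing.
It fails at once if a tin is tipped over (tilted more than 0.8 rad) (angle between any of tin0, tin1, tin2, tin3, tin4's own z axis and vertical above 0.8 rad).
It fails at once if the bottle, the dishes or the beaker is moved more than 40 mm (distance of any of amber_bottle, dish_stack, beaker from where it was at the start of the episode above 0.04 m).
Of tin0, tin1, tin2, tin3, tin4 only 3 to 5 are there at a start; the rules pass over those that are not, and their reading is None.
At some moment in a run one of blue_tray, white_tray may be knocked a few centimetres aside while the robot is not near it.
It also fails if it takes over 210 s, if anything falls off the work surface, if the arm or the gripper's body presses on something with over 40 N, if the wrist force passes 120 N, or if a joint passes its speed limit or range.

## Working session

There is one attempt and no reset: what is moved stays moved. The work goes in short steps, Python scripts to look and compute and a shell command to move; the robot and the scene stay as the last step left them, time stands still between calls to the robot, and variables do not carry over. Pictures are saved under pics/ and viewed, at most 14 in all, crops included, and the job is handed in when it is done.

```bash
mkdir -p pics; python3 - <<'E'
from bench import manip
import cv2,numpy as np
s=manip.read_state();print(s)
for n in("side","top"):
    c=manip.camera(n);cv2.imwrite(f"pics/{n}0.png",c["img"][:,:,::-1]);np.savez(f"{n}0.npz",**c)
    print(n,c["fx"],c["fy"],c["cx"],c["cy"],c["R"],c["t"],-c["R"].T@c["t"])
E
```

```text
{'time_s': 0.0, 'qpos': array([-1.36929825e+00,  1.81523242e-01,  1.60803484e+00,  8.18331321e-06,
        1.35379307e+00, -2.06330572e-01]), 'dq': array([ 1.09247903e-03,  3.82825626e-04, -4.10974450e-04,  1.67935813e-03,
        2.05105343e-03, -9.03859327e-05]), 'effort': array([ 9.31441173e-04, -4.44863462e+01, -3.51337337e+01, -1.90297183e-04,
        9.05819354e-03,  4.46140319e-06]), 'tcp_pos': array([ 0.22794219, -0.52727738,  0.2303812 ]), 'ee_rot': array([-8.79233345e-04,  9.79281216e-01,  2.02503153e-01,  6.11938027e-06]), 'contact_force': array([-1.38364309, -0.09567023,  0.22833064]), 'torque': array([-0.01690253, -0.00558089, -0.02257097]), 'gripper_force': 0.0, 'opening': 1.002011622216705}
side 500.08373291988454 500.08373291988454 259.9220068862925 206.95165126401056 [[-0.93897326 -0.34381857 -0.01086278]
 [-0.19000625  0.54471647 -0.81681185]
 [ 0.28675222 -0.76490049 -0.57680188]] [0.52298431 0.2892067  1.20362472] [0.2008773  0.94292921 0.93616152]
top 488.4787053200141 488.4787053200141 253.6538696043069 188.66353172801746 [[-0.02707817 -0.99929383 -0.02605006]
 [-0.99356377  0.02977197 -0.10929161]
 [ 0.10998999  0.02292298 -0.99366832]] [-0.05147834  0.57344731  1.47382568] [ 0.40625646 -0.10229911  1.52582586]
```

View pics/top0.png

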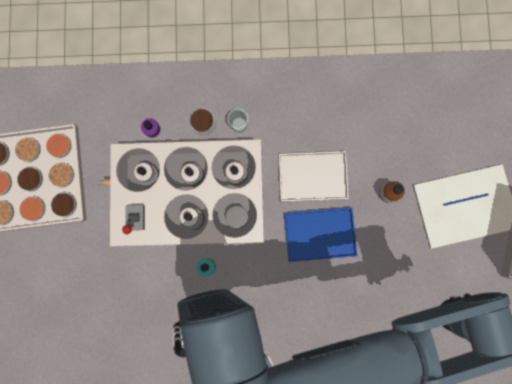

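View pics/side0.png

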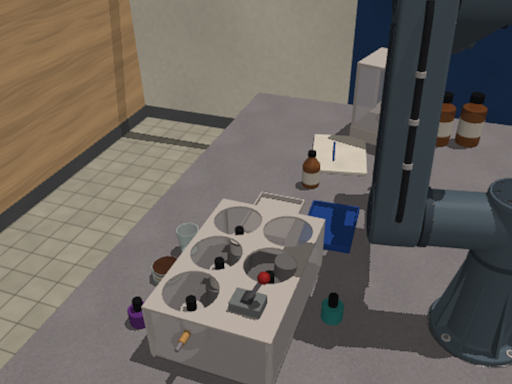

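The top view shows the box with five ports at (138,170), (186,170), (235,167), (186,216) and (235,214). The last one is empty, so there are 4 tins. The red ball is at (127,229), the white tray at (313,176) and the blue tray at (320,234). The purple (150,127) and turquoise (206,267) look-alikes stand outside the box. The bystanders are the dishes at (202,121), the beaker at (238,119) and the bottle at (394,190). The side view agrees.

```bash
cat > h.py <<'E'
import numpy as np,cv2
from bench import manip
def cam(n):
    c=manip.camera(n);return c
def pts(c):
    v,u=np.mgrid[:384,:512];z=c["range_z"]
    X=np.stack([(u-c["cx"])/c["fx"]*z,(v-c["cy"])/c["fy"]*z,z],-1)
    return (X-c["t"])@c["R"]
def ray(c,u,v,h):
    o=-c["R"].T@c["t"];d=c["R"].T@np.array([(u-c["cx"])/c["fx"],(v-c["cy"])/c["fy"],1])
    return o+d*(h-o[2])/d[2]
def proj(c,X):
    p=c["R"]@np.asarray(X)+c["t"];return p[0]/p[2]*c["fx"]+c["cx"],p[1]/p[2]*c["fy"]+c["cy"]
def hsv(c):return cv2.cvtColor(c["img"],cv2.COLOR_RGB2HSV)
E
python3 - <<'E'
from h import *
T=dict(np.load("top0.npz"));S=dict(np.load("side0.npz"))
P=pts(T);H=hsv(T);z=P[...,2]
# roof
m=((abs(z-.16)<.01)&(T["range_z"]>0)).astype(np.uint8);m[:,:100]=0;m[260:]=0;m[:,275:]=0
m=cv2.morphologyEx(m,cv2.MORPH_OPEN,np.ones((3,3)))
q=P[m>0][:,:2]*1000;r=cv2.minAreaRect(q.astype(np.float32));print("roof",r,np.median(z[m>0]))
hole=((H[...,2]>=0)&(m==0)).astype(np.uint8)
for (u,v) in[(138,170),(186,170),(235,167),(186,216),(235,214)]:
    # hole boundary: flood of not-roof around centre
    n,l,st,ce=cv2.connectedComponentsWithStats(hole[v-30:v+31,u-30:u+31],connectivity=4)
    k=l[30,30];print("hole",u,v,"ctr px",ce[k]+[u-30,v-30],st[k],ray(T,*(ce[k]+[u-30,v-30]),.16)[:2].round(4))
    w=H[v-25:v+26,u-25:u+26];
    rg=z[v-25:v+26,u-25:u+26];kk=(rg>.122)&(rg<.145)&(w[...,2]<70)
    if kk.sum(): print("  knob n",kk.sum(),P[v-25:v+26,u-25:u+26][kk].mean(0).round(4),rg[kk].max())
for nm,C in(("top",T),("side",S)):
    H=hsv(C);P=pts(C)
    red=((H[...,0]<5)|(H[...,0]>174))&(H[...,1]>190)&(H[...,2]>90)
    n,l,st,ce=cv2.connectedComponentsWithStats(red.astype(np.uint8))
    for k in range(1,n):
        if st[k][4]>20:print(nm,"red",ce[k],st[k][4],np.median(P[l==k],0).round(4))
C=T;P=pts(T);H=hsv(T);z=P[...,2]
b=(H[...,0]>105)&(H[...,0]<125)&(H[...,1]>150)&(H[...,2]>50);b[:200]=0;b[270:]=0;b[:,:270]=0;b[:,370:]=0
w=(H[...,1]<45)&(H[...,2]>120);w[:140]=0;w[215:]=0;w[:,:270]=0;w[:,365:]=0
for nm,mm in(("blue",b),("white",w)):
    cs,_=cv2.findContours(mm.astype(np.uint8),0,2);k=max(cs,key=cv2.contourArea)[:,0]
    g=np.array([ray(T,u,v,.022)[:2]*1000 for u,v in k],np.float32);print(nm,cv2.minAreaRect(g),cv2.boundingRect(k))
vis=cv2.resize(T["img"][125:275,95:365,::-1],None,fx=2.9,fy=2.9,interpolation=2);cv2.imwrite("pics/crop1.png",vis)
E
```

```text
roof ((554.43896484375, 122.76123809814453), (431.65618896484375, 290.67578125), 89.89805603027344) 0.16076246146705125
hole 138 170 ctr px [137.87533512 169.68967828] [   9    8   43   44 1492] [0.6216 0.2569]
  knob n 37 [0.623  0.2539 0.1344] 0.14016730847368936
hole 186 170 ctr px [185.37583893 168.27449664] [   8    5   44   47 1490] [0.6214 0.1213]
  knob n 37 [0.6166 0.1157 0.135 ] 0.1427718471398764
hole 235 167 ctr px [233.19012675 166.94663109] [   7    9   44   43 1499] [ 0.621  -0.0145]
  knob n 33 [ 0.6174 -0.0144  0.1352] 0.14199067978663335
hole 186 216 ctr px [185.86809617 216.13385315] [   8    7   44   46 1539] [0.4856 0.1215]
  knob n 36 [0.4869 0.1211 0.1354] 0.14248733167207112
hole 235 214 ctr px [234.20995533 214.87811104] [   7    7   46   49 1567] [ 0.4852 -0.0143]
side red [263.80434783 276.91304348] 92 [0.4477 0.2684 0.2618]
blue ((427.4721984863281, -266.52032470703125), (143.4099884033203, 203.97605895996094), 3.3360369205474854) (285, 208, 71, 53)
white ((604.0700073242188, -265.5560302734375), (292.54913330078125, 231.6771240234375), 88.23831176757812) (270, 140, 95, 75)
```

View pics/crop1.png

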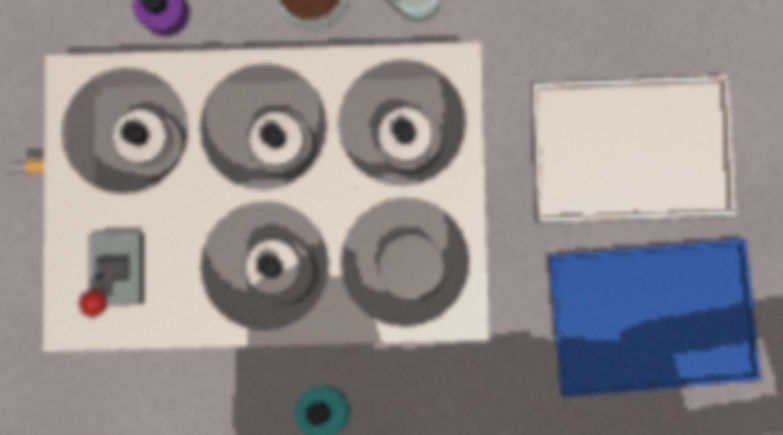

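All four knobs are black on bare aluminium tins inside the ports, at crop px (134,132), (274,135), (404,131) and (270,267). The purple and turquoise ones are outside the box and are not meant. The lever leans towards world −x, so the box axes match the world axes. First I'll raise the arm, square it up and shut the fingers.

```bash
python3 -m crank '{"travel":[[0,0,-5],[0,0,-12],[26.3,-10.4,-12],[26.3,-10.4,-12],[26.3,-10.4,-12],[26.3,-10.4,-12],[26.3,-10.4,-12],[26.3,-10.4,-12]],"dr":[[0,0,0.18],[0,0,0.36],[0,0,0.408],[0,0,0.408],[0,0,0.408],[0,0,0.408],[0,0,0.408],[0,0,0.408]],"grip":[0,0,0,0,0,0,0,0]}' 40
python3 - <<'E'
from h import *
T=dict(np.load("top0.npz"))
for nm,cor in(("white",[(533,84),(727,75),(735,213),(540,220)]),):
    g=np.array([ray(T,u/2.9+95,v/2.9+125,.022)[:2]*1000 for u,v in cor],np.float32);print(cv2.minAreaRect(g))
for u,v in((202,121),(238,119)):print(ray(T,u,v,.05))
print(ray(T,394,190,.12))
E
```

```text
time_s: 1.1
tcp_pos: [0.4296, -0.3261, 0.351]
ee_rot: [-0.0, 1.0, 0.002, -0.0]
contact_force: [-0.2, -0.2, -0.5]
opening: -0.003
gripper_force: 0.0
((606.4542846679688, -254.0746307373047), (148.6336669921875, 208.031494140625), 0.871240496635437)
[0.78509996 0.08595551 0.05      ]
[ 0.78765886 -0.02573167  0.05      ]
[ 0.54592172 -0.473047    0.12      ]
```

```bash
python3 -m crank '{"travel":[[-3,-58.3,0],[-3,-58.3,0],[-3,-58.3,0],[-3,-58.3,0],[-3,-58.3,0],[-3,-58.3,0],[-3,-58.3,0],[-3,-58.3,0]],"dr":[[0,0,0],[0,0,0],[0,0,0],[0,0,0],[0,0,0],[0,0,0],[0,0,0],[0,0,0]],"grip":[0,0,0,0,0,0,0,0]}'
python3 -m crank '{"travel":[[0,0,0],[0,0,0],[0,0,0],[0,0,0]],"dr":[[0,0,0],[0,0,0],[0,0,0],[0,0,0]],"grip":[0,0,0,0]}'
```

```text
time_s: 2.1
tcp_pos: [0.4025, 0.1721, 0.3513]
ee_rot: [0.0, 1.0, -0.001, 0.0]
contact_force: [1.8, 0.2, 0.5]
opening: 0.0
gripper_force: 0.0
time_s: 2.6
tcp_pos: [0.4031, 0.1697, 0.3513]
ee_rot: [0.0, 1.0, -0.002, 0.0]
contact_force: [-0.3, 0.8, 0.7]
opening: 0.003
gripper_force: 0.0
```

```bash
python3 -m crank '{"travel":[[-0.3,-5,0],[-0.3,-8.8,0],[-0.3,-8.8,0],[-0.3,-8.8,-0],[-0.3,-8.8,6],[-0.3,-8.8,11.1],[-0.3,-8.8,11.1],[-0.3,-8.8,11.1]],"dr":[[0,0,0],[0,0,0],[0,0,0],[0,0,0],[0,0,0],[0,0,0],[0,0,0],[0,0,0]],"grip":[0,0,0,0,0,0,0,0]}'
python3 - <<'E'
from h import *
c=cam("side");cv2.imwrite("pics/s1.png",cv2.resize(c["img"][170:350,150:370,::-1],None,fx=3,fy=3))
E
```

```text
time_s: 3.6
tcp_pos: [0.401, 0.2589, 0.2425]
ee_rot: [-0.0, 1.0, -0.001, 0.001]
contact_force: [-0.1, -0.4, 0.9]
opening: 0.005
gripper_force: 0.0
```

View pics/s1.png

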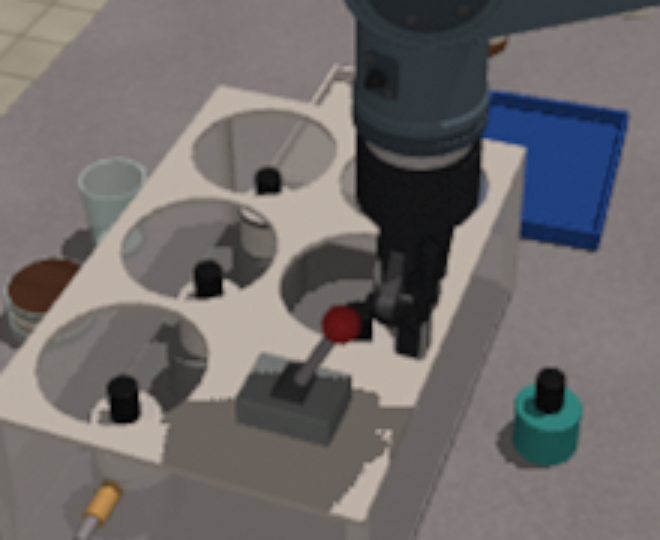

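The shut fingers (crop px 410,330) stand on the −x side of the red ball (341,324). Next I push towards +x.

```bash
python3 -m crank '{"travel":[[1.5,0,0],[3,0,0],[4.5,0,0],[6,0,0],[7.5,0,0],[8.5,0,0],[9.5,0,0],[9.9,0,0]],"dr":[[0,0,0],[0,0,0],[0,0,0],[0,0,0],[0,0,0],[0,0,0],[0,0,0],[0,0,0]],"grip":[0,0,0,0,0,0,0,0]}'
python3 - <<'E'
from h import *
c=cam("side");H=hsv(c);P=pts(c)
red=((H[...,0]<5)|(H[...,0]>174))&(H[...,1]>190)&(H[...,2]>60)
n,l,st,ce=cv2.connectedComponentsWithStats(red.astype(np.uint8))
for k in range(1,n):
    if st[k][4]>20:print(ce[k],st[k],np.median(P[l==k],0).round(4))
print("expect px on",proj(c,[.447,.2573,.252]),"shut",proj(c,[.5238,.2573,.252]),"0.85",proj(c,[.4854+.08*np.sin(.35),.2573,.182+.08*np.cos(.35)]))
E
```

```text
time_s: 4.65
tcp_pos: [0.4991, 0.2591, 0.24]
ee_rot: [0.0, 1.0, -0.0, -0.0]
contact_force: [-2.0, -0.8, -0.9]
opening: -0.002
gripper_force: 0.6
[228.27777778 271.        ] [224 266  10  10  72] [0.5218 0.2712 0.2573]
expect px on (np.float64(266.0168204495714), np.float64(276.9852366715318)) shut (np.float64(230.23726688021412), np.float64(268.24736121067167)) 0.85 (np.float64(235.15077123720295), np.float64(267.5646241729481))
```

The ball is at px 228, and fully shut is expected at about 228. Holding briefly, then backing off and heading for the port 3 tin.

```bash
python3 -m crank '{"travel":[[0,0,0],[0,0,0],[-2,0,0],[-2,0,-5],[-2,0,-9],[-1.2,6,-9],[-1.2,12,-9],[-1.2,13.8,-9]],"dr":[[0,0,0],[0,0,0],[0,0,0],[0,0,0],[0,0,0],[0,0,0],[0,0,0],[0,0,0]],"grip":[0,0,0,0,0,3,5,5]}'
python3 -m crank '{"travel":[[0,0,0],[0,0,0],[0,0,0]],"dr":[[0,0,0],[0,0,0],[0,0,0]],"grip":[5,5,5]}' 40
```

```text
time_s: 5.7
tcp_pos: [0.4866, 0.1187, 0.3308]
ee_rot: [0.0, 1.0, -0.002, 0.001]
contact_force: [0.5, -0.3, 0.4]
opening: 0.587
gripper_force: 0.0
time_s: 6.08
tcp_pos: [0.4865, 0.1225, 0.3302]
ee_rot: [-0.0, 1.0, 0.001, -0.0]
contact_force: [0.3, 0.3, 0.6]
opening: 0.584
gripper_force: 0.0
```

```bash
cat > w.py <<'E'
from h import *
import sys
f=[];e=[]
for i in range(int(sys.argv[1])):
    manip.camera("side");s=manip.read_state();f.append(s["contact_force"]);e.append(s["effort"][1:5])
f=np.array(f);e=np.array(e);print(f.mean(0).round(3),f.std(0).round(2),e.mean(0).round(3),e.std(0).round(3),s["tcp_pos"].round(4))
E
python3 w.py 12
python3 -m crank '{"travel":[[0,0,5],[0,0,10],[0,0,15],[0,0,19],[0,0,22.3],[0,0,22.3],[0,0,22.3],[0,0,22.3]],"dr":[[0,0,0],[0,0,0],[0,0,0],[0,0,0],[0,0,0],[0,0,0],[0,0,0],[0,0,0]],"grip":[5,5,5,5,5,5,0,0]}' 40
python3 -m crank '{"travel":[[0,0,0],[0,0,0]],"dr":[[0,0,0],[0,0,0]],"grip":[0,0]}'
```

```text
[ 0.045 -0.035 -0.337] [0.42 0.54 0.47] [-3.4348e+01 -3.7174e+01  3.0000e-03  1.0000e-03] [0.032 0.01  0.002 0.   ] [0.4866 0.1212 0.3303]
time_s: 7.68
tcp_pos: [0.488, 0.1214, 0.1091]
ee_rot: [-0.0, 1.0, -0.0, 0.002]
contact_force: [1.0, 1.3, -0.0]
opening: 0.265
gripper_force: 40.8
time_s: 7.92
tcp_pos: [0.488, 0.1214, 0.109]
ee_rot: [-0.0, 1.0, -0.0, 0.002]
contact_force: [0.2, 1.1, 5.2]
opening: 0.261
gripper_force: 41.5
```

```bash
python3 -m crank '{"travel":[[0,0,-2],[0,0,-5],[0,0,-10],[0,0,-15],[0,0,-20],[0,0,-22.2],[0,0,-22.2],[0,0,-22.2]],"dr":[[0,0,0],[0,0,0],[0,0,0],[0,0,0],[0,0,0],[0,0,0],[0,0,0],[0,0,0]],"grip":[0,0,0,0,0,0,0,0]}'
python3 w.py 12
```

```text
time_s: 8.93
tcp_pos: [0.4858, 0.1212, 0.3275]
ee_rot: [0.0, 1.0, -0.0, -0.001]
contact_force: [-0.1, 0.2, -3.7]
opening: 0.272
gripper_force: 40.7
[-0.085 -0.04  -2.677] [0.46 0.51 0.54] [-3.5812e+01 -3.8604e+01  2.0000e-03  1.4000e-02] [0.29  0.239 0.    0.006] [0.4866 0.1212 0.3292]
```

```bash
python3 w.py 8
```

```text
[-0.27   0.14  -2.728] [0.5  0.32 0.46] [-3.5691e+01 -3.8582e+01  3.0000e-03  6.0000e-03] [0.017 0.011 0.    0.   ] [0.4866 0.1212 0.3293]
```

About 2.4 N, so roughly 245 g: heavy, blue tray. Locating the trays again before placing.

```bash
cat > tray.py <<'E'
from h import *
import sys
c=cam("top");H=hsv(c);P=pts(c)
b=(H[...,0]>105)&(H[...,0]<125)&(H[...,1]>150)&(H[...,2]>40)
w=(H[...,1]<45)&(H[...,2]>185)
for nm,mm in(("blue",b),("white",w)):
    mm=mm.copy();mm[:,:262]=0;mm[:,378:]=0;mm[:120]=0;mm[300:]=0
    mm=cv2.morphologyEx(mm.astype(np.uint8),cv2.MORPH_OPEN,np.ones((3,3)))
    cs,_=cv2.findContours(mm,0,2)
    if not cs:print(nm,"none");continue
    k=max(cs,key=cv2.contourArea)[:,0]
    g=np.array([ray(c,u,v,.018)[:2] for u,v in k],np.float32)
    r=cv2.minAreaRect(g*1000);(x,y),(a,bb),th=r
    th=th-90 if th>45 else th;t=np.radians(th)
    print(nm,np.round(r[0],1),np.round(r[1],1),round(th,1))
    R=np.array([[np.cos(t),-np.sin(t)],[np.sin(t),np.cos(t)]])
    for s in[(-.033,-.055),(-.033,.055),(.033,-.055),(.033,.055)]:print("  slot",s,(np.array([x,y])/1000+R@s).round(4))
cv2.imwrite(f"pics/{sys.argv[1]}.png",cv2.resize(c["img"][100:290,90:410,::-1],None,fx=2.4,fy=2.4))
print(manip.read_state()["tcp_pos"].round(4))
E
python3 tray.py t1
```

```text
blue [ 427.6 -267. ] [143.6 204.5] 3.3
  slot (-0.033, -0.055) [ 0.3979 -0.3238]
  slot (-0.033, 0.055) [ 0.3915 -0.214 ]
  slot (0.033, -0.055) [ 0.4637 -0.3199]
  slot (0.033, 0.055) [ 0.4573 -0.2101]
white [ 607.2 -248.4] [145.8 198.7] 0.4
  slot (-0.033, -0.055) [ 0.5746 -0.3036]
  slot (-0.033, 0.055) [ 0.5739 -0.1936]
  slot (0.033, -0.055) [ 0.6406 -0.3032]
  slot (0.033, 0.055) [ 0.6399 -0.1932]
[0.4866 0.1213 0.3293]
```

View pics/t1.png

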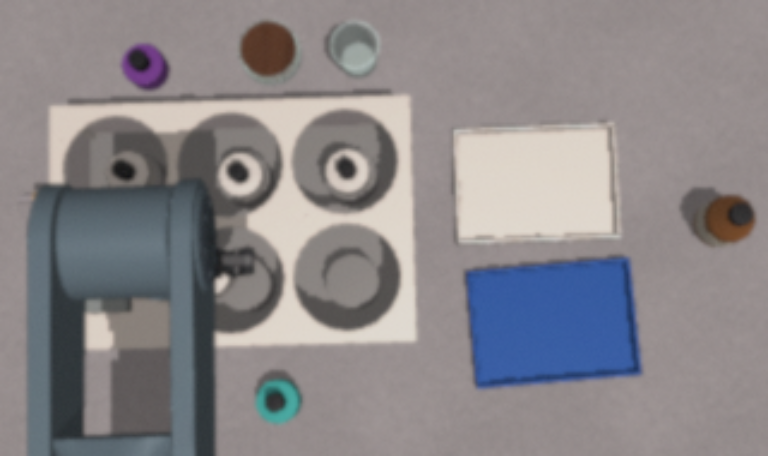

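The top view shows tray corners at white (453,128)–(620,240) and blue (468,262)–(638,385), with nothing moved. I carry this tin to the far blue slot (0.464, −0.320).

```bash
python3 -m crank '{"travel":[[-2.3,4,0],[-2.3,10,0],[-2.3,16,0],[-2.3,22,0],[-2.3,28,0],[-2.3,34,0],[-2.3,40,0],[-2.3,44.1,0]],"dr":[[0,0,0],[0,0,0],[0,0,0],[0,0,0],[0,0,0],[0,0,0],[0,0,0],[0,0,0]],"grip":[0,0,0,0,0,0,0,0]}'
python3 -m crank '{"travel":[[0,0,0],[0,0,4],[0,0,10],[0,0,16],[0,0,22],[0,0,25],[0,0,26.5],[0,0,26.5]],"dr":[[0,0,0],[0,0,0],[0,0,0],[0,0,0],[0,0,0],[0,0,0],[0,0,0],[0,0,0]],"grip":[0,0,0,0,0,0,0,0]}'
```

```text
time_s: 10.98
tcp_pos: [0.463, -0.3225, 0.3291]
ee_rot: [0.0, 1.0, -0.001, -0.0]
contact_force: [0.8, 0.2, -4.1]
opening: 0.263
gripper_force: 40.8
time_s: 11.98
tcp_pos: [0.4636, -0.3192, 0.0641]
ee_rot: [-0.0, 1.0, 0.0, -0.0]
contact_force: [-0.9, -0.0, -2.8]
opening: 0.266
gripper_force: 40.9
```

```bash
python3 -m crank '{"travel":[[0,0,0.4],[0,0,0.8],[0,0,0.95],[0,0,0.95]],"dr":[[0,0,0],[0,0,0],[0,0,0],[0,0,0]],"grip":[0,0,0,0]}'; python3 w.py 5
```

```text
time_s: 12.48
tcp_pos: [0.4636, -0.3198, 0.0549]
ee_rot: [0.0, 1.0, -0.0, 0.0]
contact_force: [-0.1, -0.4, -2.5]
opening: 0.264
gripper_force: 40.9
[ 0.049  0.095 -2.928] [0.45 0.23 0.71] [-4.8888e+01 -2.9357e+01 -2.0000e-03  8.0000e-03] [0.02  0.018 0.    0.002] [ 0.4636 -0.3198  0.0549]
```

```bash
python3 -m crank '{"travel":[[0,0,0.15],[0,0,0.18],[0,0,0.18]],"dr":[[0,0,0],[0,0,0],[0,0,0]],"grip":[0,0,0]}'; python3 -m crank '{"travel":[[0,0,0],[0,0,0],[0,0,0],[0,0,0],[0,0,-3],[0,0,-9],[0,0,-15],[0,0,-21]],"dr":[[0,0,0],[0,0,0],[0,0,0],[0,0,0],[0,0,0],[0,0,0],[0,0,0],[0,0,0]],"grip":[3,4,5,5,5,5,5,5]}'
```

```text
time_s: 13.1
tcp_pos: [0.4639, -0.3199, 0.054]
ee_rot: [0.0, 1.0, -0.0, 0.0]
contact_force: [-1.8, 2.8, 5.2]
opening: 0.27
gripper_force: 41.8
time_s: 14.1
tcp_pos: [0.4633, -0.3195, 0.2649]
ee_rot: [0.0, 1.0, -0.0, 0.0]
contact_force: [0.7, -0.5, -0.4]
opening: 0.586
gripper_force: 0.0
```

```bash
python3 -m crank '{"travel":[[0,0,-5],[4,-5,-6.5],[7,-11,-6.5],[10,-17,-6.5],[12,-22,-6.5],[14,-26,-6.5],[15.4,-30.5,-6.5],[15.4,-30.5,-6.5]],"dr":[[0,0,0],[0,0,0],[0,0,0],[0,0,0],[0,0,0],[0,0,0],[0,0,0],[0,0,0]],"grip":[5,5,5,5,5,5,5,5]}'
python3 w.py 10; python3 tray.py t2
```

```text
time_s: 15.1
tcp_pos: [0.618, -0.0114, 0.3277]
ee_rot: [-0.0, 1.0, 0.002, -0.0]
contact_force: [-0.2, -0.0, 0.4]
opening: 0.582
gripper_force: 0.0
[ 0.099 -0.359 -0.11 ] [0.63 0.59 0.43] [-4.8283e+01 -3.7289e+01  5.2000e-02  4.0000e-03] [0.039 0.077 0.069 0.003] [ 0.6175 -0.0156  0.3281]
blue [ 427.7 -266.8] [143.5 204.2] 3.3
  slot (-0.033, -0.055) [ 0.3979 -0.3236]
  slot (-0.033, 0.055) [ 0.3916 -0.2138]
  slot (0.033, -0.055) [ 0.4638 -0.3198]
  slot (0.033, 0.055) [ 0.4575 -0.21  ]
white [ 607.4 -248.4] [146.1 198.7] 0.4
  slot (-0.033, -0.055) [ 0.5747 -0.3036]
  slot (-0.033, 0.055) [ 0.574  -0.1936]
  slot (0.033, -0.055) [ 0.6407 -0.3032]
  slot (0.033, 0.055) [ 0.64   -0.1932]
[ 0.6175 -0.0154  0.328 ]
```

View pics/t2.png

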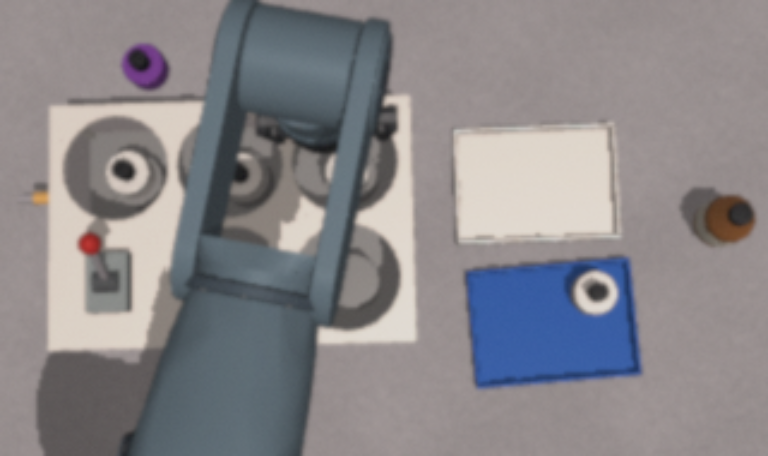

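The first tin stands upright in blue (595,292), and the lever is over to shut. Next is the port 2 tin.

```bash
python3 -m crank '{"travel":[[0,-0.1,5],[0,-0.1,10],[0,-0.1,15],[0,-0.1,19],[0,-0.1,22],[0,-0.1,22],[0,-0.1,22],[0,-0.1,22]],"dr":[[0,0,0],[0,0,0],[0,0,0],[0,0,0],[0,0,0],[0,0,0],[0,0,0],[0,0,0]],"grip":[5,5,5,5,5,5,0,0]}' 40
python3 -m crank '{"travel":[[0,0,0],[0,0,0],[0,0,-2],[0,0,-7],[0,0,-13],[0,0,-19],[0,0,-22],[0,0,-22]],"dr":[[0,0,0],[0,0,0],[0,0,0],[0,0,0],[0,0,0],[0,0,0],[0,0,0],[0,0,0]],"grip":[0,0,0,0,0,0,0,0]}'
python3 -m crank '{"travel":[[0,0,0],[0,0,0],[0,0,0]],"dr":[[0,0,0],[0,0,0],[0,0,0]],"grip":[0,0,0]}'
python3 w.py 14
```

```text
time_s: 16.65
tcp_pos: [0.6191, -0.014, 0.1102]
ee_rot: [0.0, 1.0, -0.0, 0.002]
contact_force: [0.2, 0.9, 1.1]
opening: 0.266
gripper_force: 39.4
time_s: 17.65
tcp_pos: [0.6187, -0.014, 0.3321]
ee_rot: [0.001, 1.0, -0.0, 0.003]
contact_force: [-0.0, -0.1, -3.0]
opening: 0.262
gripper_force: 39.7
time_s: 18.02
tcp_pos: [0.617, -0.0137, 0.3262]
ee_rot: [-0.0, 1.0, -0.0, -0.001]
contact_force: [-0.3, 0.1, -2.3]
opening: 0.272
gripper_force: 39.7
[-0.24  -0.257 -2.352] [0.5  0.39 0.54] [-4.9607e+01 -3.8342e+01 -1.0000e-03  8.0000e-03] [0.055 0.07  0.    0.006] [ 0.6176 -0.0138  0.328 ]
```

About 220 g: blue tray, slot (0.4575, −0.210).

```bash
python3 -m crank '{"travel":[[-3,4,0],[-7,9,0],[-11,14,0],[-14,18,0],[-16,19.6,0],[-16,19.6,0],[-16,19.6,0]],"dr":[[0,0,0],[0,0,0],[0,0,0],[0,0,0],[0,0,0],[0,0,0],[0,0,0]],"grip":[0,0,0,0,0,0,0]}'
python3 -m crank '{"travel":[[0,0,4],[0,0,10],[0,0,16],[0,0,22],[0,0,25],[0,0,26.5],[0,0,27.1],[0,0,27.1]],"dr":[[0,0,0],[0,0,0],[0,0,0],[0,0,0],[0,0,0],[0,0,0],[0,0,0],[0,0,0]],"grip":[0,0,0,0,0,0,0,0]}'
```

```text
time_s: 19.6
tcp_pos: [0.458, -0.2094, 0.3282]
ee_rot: [-0.0, 1.0, -0.0, 0.0]
contact_force: [0.8, 0.0, -2.0]
opening: 0.264
gripper_force: 39.9
time_s: 20.6
tcp_pos: [0.4585, -0.21, 0.0578]
ee_rot: [0.0, 1.0, 0.0, 0.001]
contact_force: [-0.9, 0.6, -1.3]
opening: 0.267
gripper_force: 39.8
```

```bash
python3 -m crank '{"travel":[[0,0,0.1],[0,0,0.2],[0,0,0.25],[0,0,0.25]],"dr":[[0,0,0],[0,0,0],[0,0,0],[0,0,0]],"grip":[0,0,0,0]}'; python3 w.py 5
```

```text
time_s: 21.1
tcp_pos: [0.4579, -0.21, 0.0552]
ee_rot: [0.0, 1.0, -0.0, 0.0]
contact_force: [-1.8, 1.0, 4.6]
opening: 0.268
gripper_force: 40.6
[-1.791  1.475  5.715] [0.17 0.28 0.32] [-38.432 -26.513   0.039  -0.654] [0.098 0.043 0.005 0.021] [ 0.4579 -0.21    0.0552]
```

```bash
python3 -m crank '{"travel":[[0,0,0],[0,0,0],[0,0,0],[0,0,-3],[0,0,-9],[0,0,-15],[0,0,-21],[0,0,-27.3]],"dr":[[0,0,0],[0,0,0],[0,0,0],[0,0,0],[0,0,0],[0,0,0],[0,0,0],[0,0,0]],"grip":[3,4,5,5,5,5,5,5]}'
python3 -m crank '{"travel":[[3,-6,0],[6,-12,0],[9,-18,0],[12,-24,0],[14,-29,0],[15.9,-32.6,0],[15.9,-32.6,0],[15.9,-32.6,0]],"dr":[[0,0,0],[0,0,0],[0,0,0],[0,0,0],[0,0,0],[0,0,0],[0,0,0],[0,0,0]],"grip":[5,5,5,5,5,5,5,5]}'
python3 w.py 10
```

```text
time_s: 22.35
tcp_pos: [0.4572, -0.2094, 0.3288]
ee_rot: [-0.0, 1.0, -0.0, -0.0]
contact_force: [0.9, -1.5, 0.8]
opening: 0.585
gripper_force: 0.0
time_s: 23.35
tcp_pos: [0.6164, 0.1162, 0.3264]
ee_rot: [0.0, 1.0, 0.0, -0.001]
contact_force: [0.6, -0.9, 0.5]
opening: 0.585
gripper_force: 0.0
[ 0.028 -0.109 -0.014] [0.42 0.6  0.58] [-4.9295e+01 -3.7254e+01  1.3000e-02 -2.0000e-03] [0.154 0.04  0.018 0.002] [0.6166 0.1158 0.3272]
```

```bash
python3 -m crank '{"travel":[[0,0,5],[0,0,10],[0,0,15],[0,0,19],[0,0,21.9],[0,0,21.9],[0,0,21.9],[0,0,21.9]],"dr":[[0,0,0],[0,0,0],[0,0,0],[0,0,0],[0,0,0],[0,0,0],[0,0,0],[0,0,0]],"grip":[5,5,5,5,5,5,0,0]}' 40
python3 -m crank '{"travel":[[0,0,0],[0,0,0],[0,0,-2],[0,0,-7],[0,0,-13],[0,0,-19],[0,0,-21.9],[0,0,-21.9]],"dr":[[0,0,0],[0,0,0],[0,0,0],[0,0,0],[0,0,0],[0,0,0],[0,0,0],[0,0,0]],"grip":[0,0,0,0,0,0,0,0]}'
python3 -m crank '{"travel":[[0,0,0],[0,0,0],[0,0,0]],"dr":[[0,0,0],[0,0,0],[0,0,0]],"grip":[0,0,0]}'
python3 w.py 14;python3 tray.py t3
```

```text
time_s: 24.85
tcp_pos: [0.6175, 0.1161, 0.1093]
ee_rot: [0.0, 1.0, -0.0, 0.001]
contact_force: [0.9, -0.1, -2.2]
opening: 0.265
gripper_force: 40.5
time_s: 25.85
tcp_pos: [0.6177, 0.1162, 0.3311]
ee_rot: [0.0, 1.0, -0.0, 0.003]
contact_force: [0.2, -0.1, -2.7]
opening: 0.265
gripper_force: 40.6
time_s: 26.22
tcp_pos: [0.616, 0.1162, 0.3252]
ee_rot: [-0.0, 1.0, -0.0, -0.002]
contact_force: [0.1, -0.8, -3.0]
opening: 0.265
gripper_force: 40.5
[ 0.149 -0.123 -2.272] [0.36 0.42 0.57] [-5.0899e+01 -3.8452e+01  2.0000e-03  6.0000e-03] [0.056 0.07  0.    0.006] [0.6166 0.1162 0.3271]
blue [ 427.6 -266.8] [143.7 204.3] 3.3
  slot (-0.033, -0.055) [ 0.3978 -0.3237]
  slot (-0.033, 0.055) [ 0.3915 -0.2138]
  slot (0.033, -0.055) [ 0.4637 -0.3199]
  slot (0.033, 0.055) [ 0.4574 -0.21  ]
white [ 607.1 -248.3] [146.5 198.8] 0.4
  slot (-0.033, -0.055) [ 0.5745 -0.3036]
  slot (-0.033, 0.055) [ 0.5737 -0.1936]
  slot (0.033, -0.055) [ 0.6405 -0.3031]
  slot (0.033, 0.055) [ 0.6397 -0.1931]
[0.6166 0.1162 0.327 ]
```

View pics/t3.png

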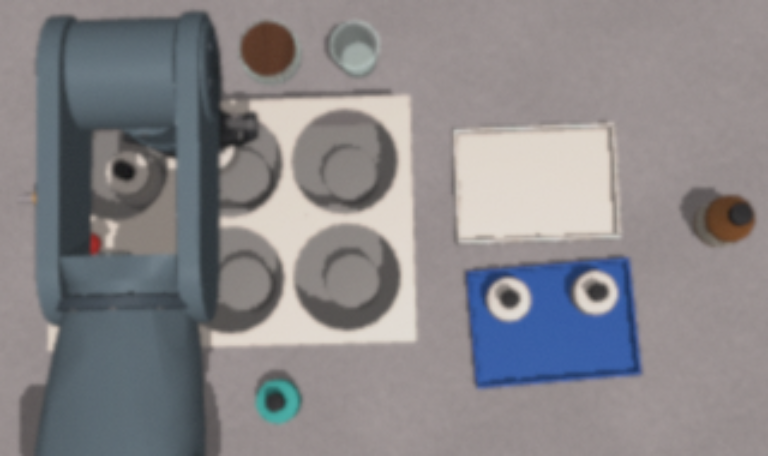

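About 230 g or more: heavy. The view shows two tins upright in blue, at (510,298) and (595,292). This one goes to the blue slot (0.398, −0.324).

```bash
python3 -m crank '{"travel":[[-1.5,4,0],[-4,9.5,0],[-7,15,0],[-10,20.5,0],[-13,26,0],[-16,31.5,0],[-19,37,0],[-21.9,42,0]],"dr":[[0,0,0],[0,0,0],[0,0,0],[0,0,0],[0,0,0],[0,0,0],[0,0,0],[0,0,0]],"grip":[0,0,0,0,0,0,0,0]}'
python3 -m crank '{"travel":[[0,2,0],[0,2,4],[0,2,10],[0,2,16],[0,2,22],[0,2,25],[0,2,26.6],[0,2,26.9]],"dr":[[0,0,0],[0,0,0],[0,0,0],[0,0,0],[0,0,0],[0,0,0],[0,0,0],[0,0,0]],"grip":[0,0,0,0,0,0,0,0]}'
```

```text
time_s: 27.98
tcp_pos: [0.3963, -0.3055, 0.3274]
ee_rot: [0.0, 1.0, -0.0, 0.0]
contact_force: [-0.3, -0.7, -1.3]
opening: 0.26
gripper_force: 40.7
time_s: 28.98
tcp_pos: [0.398, -0.3235, 0.0577]
ee_rot: [-0.0, 1.0, 0.0, -0.0]
contact_force: [-0.4, 0.7, -2.4]
opening: 0.264
gripper_force: 40.5
```

```bash
python3 -m crank '{"travel":[[0,0,0.1],[0,0,0.2],[0,0,0.27],[0,0,0.27]],"dr":[[0,0,0],[0,0,0],[0,0,0],[0,0,0]],"grip":[0,0,0,0]}'; python3 w.py 4
```

```text
time_s: 29.48
tcp_pos: [0.3977, -0.324, 0.0557]
ee_rot: [0.0, 1.0, -0.0, 0.0]
contact_force: [0.2, 0.2, -2.5]
opening: 0.267
gripper_force: 40.5
[-0.23  -0.077 -2.99 ] [0.24 0.53 0.33] [-4.3062e+01 -2.8367e+01 -1.0000e-03  1.0000e-03] [0.001 0.013 0.    0.002] [ 0.3976 -0.3238  0.0554]
```

```bash
python3 -m crank '{"travel":[[0,0,0.1],[0,0,0.17],[0,0,0.17]],"dr":[[0,0,0],[0,0,0],[0,0,0]],"grip":[0,0,0]}'; python3 -m crank '{"travel":[[0,0,0],[0,0,0],[0,0,0],[0,0,-3],[0,0,-9],[0,0,-15],[0,0,-21],[0,0,-27.3]],"dr":[[0,0,0],[0,0,0],[0,0,0],[0,0,0],[0,0,0],[0,0,0],[0,0,0],[0,0,0]],"grip":[3,4,5,5,5,5,5,5]}'
python3 -m crank '{"travel":[[3,-5,0],[6,-11,0],[9,-17,0],[12,-23,0],[14,-29,0],[16,-34,0],[18.5,-39,0],[20.5,-44,0]],"dr":[[0,0,0],[0,0,0],[0,0,0],[0,0,0],[0,0,0],[0,0,0],[0,0,0],[0,0,0]],"grip":[5,5,5,5,5,5,5,5]}'
```

```text
time_s: 30.05
tcp_pos: [0.3978, -0.3238, 0.0542]
ee_rot: [0.0, 1.0, -0.0, 0.0]
contact_force: [-1.3, 2.1, 4.7]
opening: 0.267
gripper_force: 41.5
time_s: 31.05
tcp_pos: [0.3973, -0.3234, 0.328]
ee_rot: [0.0, 1.0, -0.0, 0.0]
contact_force: [0.5, -1.1, 0.1]
opening: 0.585
gripper_force: 0.0
time_s: 32.05
tcp_pos: [0.6033, 0.1184, 0.3259]
ee_rot: [0.0, 1.0, 0.0, 0.0]
contact_force: [0.0, 0.4, 0.3]
opening: 0.585
gripper_force: 0.0
```

```bash
python3 -m crank '{"travel":[[1.5,-5,0],[2,-10,0],[2,-13.8,0],[2,-13.8,0],[2,-13.8,0],[2,-13.8,0]],"dr":[[0,0,0],[0,0,0],[0,0,0],[0,0,0],[0,0,0],[0,0,0]],"grip":[5,5,5,5,5,5]}'
python3 w.py 10; python3 -c "
from h import *
c=cam('side');cv2.imwrite('pics/s2.png',cv2.resize(c['img'][170:370,130:370,::-1],None,fx=3,fy=3))"
```

```text
time_s: 32.8
tcp_pos: [0.6229, 0.253, 0.3261]
ee_rot: [0.0, 1.0, -0.001, 0.0]
contact_force: [0.2, -0.2, -0.3]
opening: 0.586
gripper_force: 0.0
[-0.198  0.121 -0.092] [0.41 0.3  0.58] [-54.757 -37.411   0.     -0.   ] [0.068 0.022 0.007 0.   ] [0.6227 0.2541 0.3261]
```

View pics/s2.png

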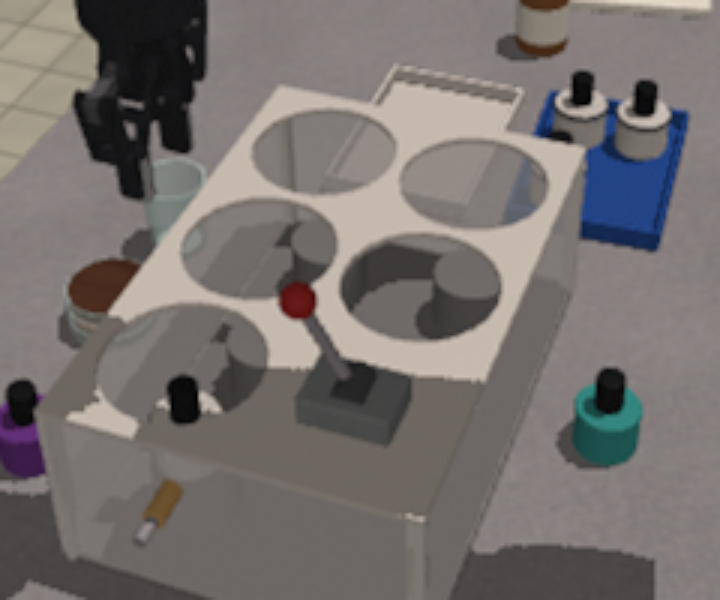

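The lever is at shut (298,300) with the last tin in port 0 (185,400). There is ample clearance between the lever and the wrist, so I descend.

```bash
python3 -m crank '{"travel":[[0,0,5],[0,0,10],[0,0,15],[0,0,19],[0,0,21.8],[0,0,21.8],[0,0,21.8],[0,0,21.8]],"dr":[[0,0,0],[0,0,0],[0,0,0],[0,0,0],[0,0,0],[0,0,0],[0,0,0],[0,0,0]],"grip":[5,5,5,5,5,5,0,0]}' 40
python3 -m crank '{"travel":[[0,0,0],[0,0,0],[0,0,-2],[0,0,-7],[0,0,-13],[0,0,-19],[0,0,-21.8],[0,0,-21.8]],"dr":[[0,0,0],[0,0,0],[0,0,0],[0,0,0],[0,0,0],[0,0,0],[0,0,0],[0,0,0]],"grip":[0,0,0,0,0,0,0,0]}'
python3 -m crank '{"travel":[[0,0,0],[0,0,0],[0,0,0]],"dr":[[0,0,0],[0,0,0],[0,0,0]],"grip":[0,0,0]}'
python3 w.py 14;python3 tray.py t4
```

```text
time_s: 34.35
tcp_pos: [0.624, 0.2546, 0.1103]
ee_rot: [-0.0, 1.0, -0.0, 0.002]
contact_force: [0.3, -0.7, -1.9]
opening: 0.266
gripper_force: 40.5
time_s: 35.35
tcp_pos: [0.6237, 0.2544, 0.3302]
ee_rot: [-0.001, 1.0, -0.0, 0.003]
contact_force: [0.6, -0.2, -2.9]
opening: 0.265
gripper_force: 40.6
time_s: 35.72
tcp_pos: [0.6221, 0.2541, 0.3242]
ee_rot: [0.0, 1.0, -0.0, -0.001]
contact_force: [0.8, -0.5, -2.2]
opening: 0.262
gripper_force: 40.6
[ 0.048 -0.136 -2.119] [0.46 0.54 0.54] [-5.6066e+01 -3.8408e+01  2.0000e-03  4.0000e-03] [0.068 0.074 0.    0.005] [0.6227 0.2542 0.3261]
blue [ 426.1 -241.6] [143.6 153.8] 3.4
  slot (-0.033, -0.055) [ 0.3964 -0.2984]
  slot (-0.033, 0.055) [ 0.39   -0.1886]
  slot (0.033, -0.055) [ 0.4623 -0.2945]
  slot (0.033, 0.055) [ 0.4559 -0.1847]
white [ 607.1 -248.4] [146.3 198.7] 0.4
  slot (-0.033, -0.055) [ 0.5745 -0.3036]
  slot (-0.033, 0.055) [ 0.5738 -0.1936]
  slot (0.033, -0.055) [ 0.6405 -0.3032]
  slot (0.033, 0.055) [ 0.6398 -0.1932]
[0.6227 0.2542 0.3261]
```

```bash
python3 w.py 16
```

```text
[-0.084 -0.035 -1.937] [0.46 0.44 0.52] [-5.6165e+01 -3.8489e+01  3.0000e-03  2.0000e-03] [0.002 0.001 0.    0.   ] [0.6227 0.2542 0.3261]
```

View pics/t4.png

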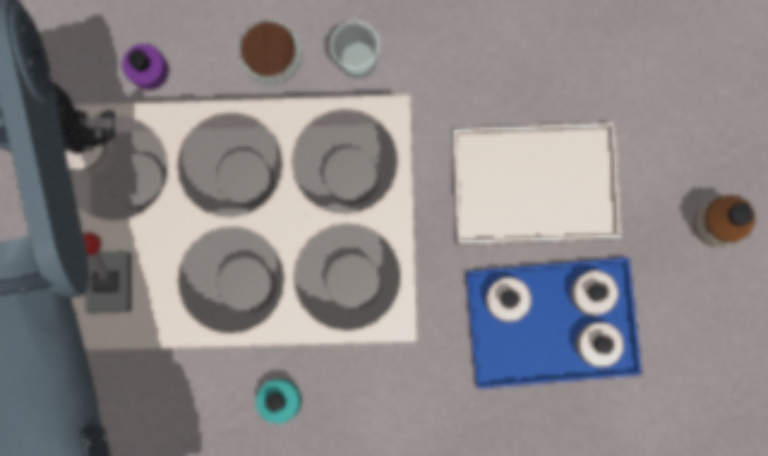

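Three tins stand upright in blue, at (510,298), (595,292) and (600,345), and white is empty. The last tin is borderline at about 190–210 g, so either tray is allowed. I'll carry it to white and check the mass by comparing settled joint torque with and without the load.

```bash
python3 -m crank '{"travel":[[0,3,0],[0,8,0],[0,14,0],[0,20,0],[-1,26,0],[-1.6,32,0],[-1.6,38,0],[-1.6,43,0]],"dr":[[0,0,0],[0,0,0],[0,0,0],[0,0,0],[0,0,0],[0,0,0],[0,0,0],[0,0,0]],"grip":[0,0,0,0,0,0,0,0]}'
python3 -m crank '{"travel":[[0,1.4,0],[0,2.4,0],[0,2.4,0],[0,2.4,0],[0,2.4,0],[0,2.4,0],[0,2.4,0],[0,2.4,0]],"dr":[[0,0,0],[0,0,0],[0,0,0],[0,0,0],[0,0,0],[0,0,0],[0,0,0],[0,0,0]],"grip":[0,0,0,0,0,0,0,0]}'
python3 -m crank '{"travel":[[0,0,0],[0,0,0],[0,0,0],[0,0,0],[0,0,0],[0,0,0],[0,0,0],[0,0,0]],"dr":[[0,0,0],[0,0,0],[0,0,0],[0,0,0],[0,0,0],[0,0,0],[0,0,0],[0,0,0]],"grip":[0,0,0,0,0,0,0,0]}'
python3 w.py 8
```

```text
time_s: 38.28
tcp_pos: [0.6062, -0.1782, 0.3264]
ee_rot: [0.0, 1.0, -0.001, 0.0]
contact_force: [0.7, 0.7, -2.5]
opening: 0.267
gripper_force: 40.8
time_s: 39.28
tcp_pos: [0.6066, -0.1997, 0.3261]
ee_rot: [-0.0, 1.0, -0.0, -0.0]
contact_force: [-0.0, 0.0, -1.8]
opening: 0.264
gripper_force: 40.5
time_s: 40.28
tcp_pos: [0.6066, -0.1998, 0.3261]
ee_rot: [-0.0, 1.0, -0.0, 0.0]
contact_force: [-0.6, 0.1, -2.1]
opening: 0.27
gripper_force: 40.5
[ 0.176 -0.082 -1.959] [0.43 0.26 0.35] [-5.2092e+01 -3.8358e+01  1.0000e-03  3.0000e-03] [0.001 0.    0.    0.   ] [ 0.6066 -0.1998  0.3261]
```

```bash
python3 -m crank '{"travel":[[0,0,4],[0,0,10],[0,0,16],[0,0,22],[0,0,25],[0,0,26.3],[0,0,26.7],[0,0,26.7]],"dr":[[0,0,0],[0,0,0],[0,0,0],[0,0,0],[0,0,0],[0,0,0],[0,0,0],[0,0,0]],"grip":[0,0,0,0,0,0,0,0]}'
python3 -m crank '{"travel":[[0,0,0.15],[0,0,0.3],[0,0,0.4],[0,0,0.4]],"dr":[[0,0,0],[0,0,0],[0,0,0],[0,0,0]],"grip":[0,0,0,0]}'
```

```text
time_s: 41.68
tcp_pos: [0.6077, -0.2004, 0.0607]
ee_rot: [0.001, 1.0, -0.0, 0.001]
contact_force: [0.5, -0.6, -1.7]
opening: 0.267
gripper_force: 40.5
time_s: 42.18
tcp_pos: [0.6066, -0.1998, 0.0552]
ee_rot: [0.0, 1.0, -0.0, 0.0]
contact_force: [0.1, -0.1, -1.2]
opening: 0.265
gripper_force: 40.6
```

Near contact. Lower slightly more, release, and return to the weighing pose empty.

```bash
python3 -m crank '{"travel":[[0,0,0.07],[0,0,0.07]],"dr":[[0,0,0],[0,0,0]],"grip":[0,0]}'
python3 -m crank '{"travel":[[0,0,0],[0,0,0],[0,0,0],[0,0,-3],[0,0,-9],[0,0,-15],[0,0,-21],[0,0,-27.17]],"dr":[[0,0,0],[0,0,0],[0,0,0],[0,0,0],[0,0,0],[0,0,0],[0,0,0],[0,0,0]],"grip":[3,4,5,5,5,5,5,5]}'
python3 -m crank '{"travel":[[0,0,0],[0,0,0],[0,0,0],[0,0,0],[0,0,0],[0,0,0],[0,0,0],[0,0,0]],"dr":[[0,0,0],[0,0,0],[0,0,0],[0,0,0],[0,0,0],[0,0,0],[0,0,0],[0,0,0]],"grip":[5,5,5,5,5,5,5,5]}'
python3 -m crank '{"travel":[[0,0,0],[0,0,0],[0,0,0],[0,0,0],[0,0,0],[0,0,0],[0,0,0],[0,0,0]],"dr":[[0,0,0],[0,0,0],[0,0,0],[0,0,0],[0,0,0],[0,0,0],[0,0,0],[0,0,0]],"grip":[0,0,0,0,0,0,0,0]}'
python3 w.py 8
```

```text
time_s: 42.42
tcp_pos: [0.6069, -0.1998, 0.0551]
ee_rot: [0.0, 1.0, -0.0, 0.0]
contact_force: [-1.7, 2.0, 4.9]
opening: 0.264
gripper_force: 41.3
time_s: 43.42
tcp_pos: [0.6062, -0.1997, 0.3279]
ee_rot: [-0.0, 1.0, -0.0, -0.0]
contact_force: [-0.1, -1.0, 0.1]
opening: 0.588
gripper_force: 0.0
time_s: 44.42
tcp_pos: [0.6066, -0.1998, 0.3261]
ee_rot: [0.0, 1.0, -0.0, 0.0]
contact_force: [-0.3, -0.2, -0.3]
opening: 0.589
gripper_force: 0.0
time_s: 45.42
tcp_pos: [0.6066, -0.1998, 0.3261]
ee_rot: [0.0, 1.0, -0.0, -0.0]
contact_force: [0.3, 0.0, -0.0]
opening: -0.001
gripper_force: 0.0
[ 0.003 -0.028 -0.144] [0.32 0.55 0.32] [-5.0808e+01 -3.7308e+01 -0.0000e+00  1.0000e-03] [0.001 0.    0.    0.   ] [ 0.6066 -0.1998  0.3261]
```

By torque it's about 205 g and by force about 190 g, so white is fine. Next I go to the lever's +x side.

```bash
python3 -m crank '{"travel":[[0,-4,0],[0,-10,0],[0,-16,0],[-1,-22,0],[-2,-28,0],[-3,-34,0],[-3.7,-40,0],[-3.7,-44,0]],"dr":[[0,0,0],[0,0,0],[0,0,0],[0,0,0],[0,0,0],[0,0,0],[0,0,0],[0,0,0]],"grip":[0,0,0,0,0,0,0,0]}'
python3 -m crank '{"travel":[[0,-1.7,0],[0,-1.7,0],[0,-1.7,0],[0,-1.7,0]],"dr":[[0,0,0],[0,0,0],[0,0,0],[0,0,0]],"grip":[0,0,0,0]}'
python3 tray.py t5
```

```text
time_s: 46.82
tcp_pos: [0.5688, 0.243, 0.3265]
ee_rot: [-0.0, 1.0, 0.001, 0.0]
contact_force: [0.4, -0.6, 0.3]
opening: 0.003
gripper_force: 0.0
time_s: 47.32
tcp_pos: [0.5701, 0.2557, 0.3261]
ee_rot: [0.0, 1.0, -0.001, 0.0]
contact_force: [0.6, 0.3, 0.6]
opening: 0.002
gripper_force: 0.0
blue [ 426.2 -243.1] [143.7 156.8] 3.3
  slot (-0.033, -0.055) [ 0.3964 -0.2999]
  slot (-0.033, 0.055) [ 0.3901 -0.1901]
  slot (0.033, -0.055) [ 0.4623 -0.2961]
  slot (0.033, 0.055) [ 0.456  -0.1863]
white [ 607.2 -248.4] [146.4 198.7] 0.4
  slot (-0.033, -0.055) [ 0.5745 -0.3036]
  slot (-0.033, 0.055) [ 0.5738 -0.1936]
  slot (0.033, -0.055) [ 0.6405 -0.3032]
  slot (0.033, 0.055) [ 0.6398 -0.1932]
[0.5701 0.2558 0.3262]
```

View pics/t5.png

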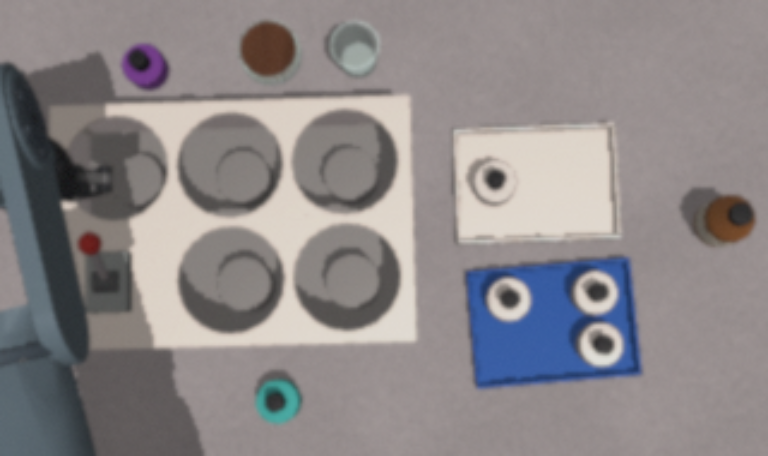

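All five ports are empty. One tin stands upright in white (495,180) and three in blue; the lever ball is at (90,243). Descending on its +x side and pushing it back.

```bash
python3 -m crank '{"travel":[[0,0,3],[0,0,6],[0,0,8.6],[0,0,8.6]],"dr":[[0,0,0],[0,0,0],[0,0,0],[0,0,0]],"grip":[0,0,0,0]}'
python3 -m crank '{"travel":[[-1.5,0,0],[-3,0,0],[-4.5,0,0],[-6,0,0],[-7.5,0,0],[-9,0,0],[-9.9,0,0],[-9.9,0,0]],"dr":[[0,0,0],[0,0,0],[0,0,0],[0,0,0],[0,0,0],[0,0,0],[0,0,0],[0,0,0]],"grip":[0,0,0,0,0,0,0,0]}'
cat > ball.py <<'E'
from h import *
c=cam("side");H=hsv(c);P=pts(c)
red=((H[...,0]<5)|(H[...,0]>174))&(H[...,1]>190)&(H[...,2]>60)
n,l,st,ce=cv2.connectedComponentsWithStats(red.astype(np.uint8))
for k in range(1,n):
    if st[k][4]>20:print(ce[k],st[k],np.median(P[l==k],0).round(4))
E
python3 ball.py
```

```text
time_s: 47.88
tcp_pos: [0.5684, 0.2561, 0.2377]
ee_rot: [0.001, 1.0, -0.001, -0.002]
contact_force: [-0.1, 0.1, -0.4]
opening: -0.001
gripper_force: 0.0
time_s: 48.88
tcp_pos: [0.4701, 0.2572, 0.2401]
ee_rot: [0.0, 1.0, 0.0, 0.0]
contact_force: [-0.6, -0.1, 0.7]
opening: -0.001
gripper_force: 0.0
[264.7037037  278.68518519] [259 273  12  12 108] [0.4451 0.2699 0.2591]
```

The ball is back at px 264.7 (263.8 at the start). Backing off and moving clear.

```bash
python3 -m crank '{"travel":[[0,0,0],[0,0,0],[2,0,0],[3,0,-4],[3,0,-9],[3,0,-12],[3,0,-12],[3,0,-12]],"dr":[[0,0,0],[0,0,0],[0,0,0],[0,0,0],[0,0,0],[0,0,0],[0,0,0],[0,0,0]],"grip":[0,0,0,0,0,0,0,0]}'
python3 -m crank '{"travel":[[0,0,0],[0,0,0],[0,0,0],[0,0,0],[0,0,0],[0,0,0],[0,0,0],[0,0,0]],"dr":[[0,0,0],[0,0,0],[0,0,0],[0,0,0],[0,0,0],[0,0,0],[0,0,0],[0,0,0]],"grip":[0,0,0,0,0,0,0,0]}'
python3 ball.py; python3 tray.py t6
```

```text
time_s: 49.92
tcp_pos: [0.5003, 0.2571, 0.3587]
ee_rot: [0.0, 1.0, -0.0, -0.001]
contact_force: [0.4, 0.1, 0.1]
opening: 0.001
gripper_force: 0.0
time_s: 50.92
tcp_pos: [0.5007, 0.2572, 0.3601]
ee_rot: [-0.0, 1.0, -0.0, 0.0]
contact_force: [-0.6, 0.5, 0.2]
opening: -0.001
gripper_force: 0.0
[264.77777778 278.67592593] [259 273  12  12 108] [0.4453 0.2697 0.2584]
blue [ 426.1 -243.1] [143.5 156.8] 3.3
  slot (-0.033, -0.055) [ 0.3964 -0.2999]
  slot (-0.033, 0.055) [ 0.39   -0.1901]
  slot (0.033, -0.055) [ 0.4623 -0.2961]
  slot (0.033, 0.055) [ 0.4559 -0.1863]
white [ 607.3 -248.2] [145.7 198.7] 0.1
  slot (-0.033, -0.055) [ 0.5744 -0.3033]
  slot (-0.033, 0.055) [ 0.5742 -0.1933]
  slot (0.033, -0.055) [ 0.6404 -0.3031]
  slot (0.033, 0.055) [ 0.6402 -0.1931]
[0.5007 0.2573 0.3601]
```

View pics/t6.png

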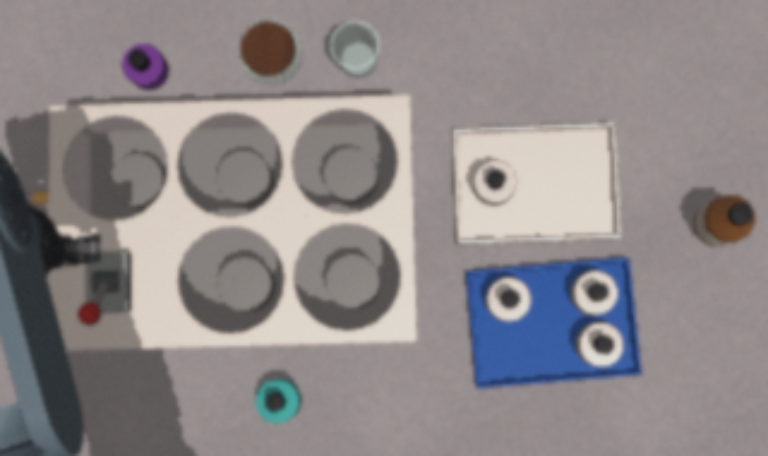

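The lever is back at on (90,313), the four tins stand upright in their trays and the arm is clear. Handing in.

```bash
python3 -c "
from bench import manip
print(manip.hand_in())"
```

```text
the job is handed in; nothing more can be done
None
```

Handed in with no verdict returned: four tins were present, three (about 220–245 g) stand upright in the blue tray and one borderline tin (about 190–205 g) in the white, the gas lever is back at on, and the bottle, dishes and beaker were left alone.

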